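Unload the burn-in stack onto the test beds

ROBOT

A 6-joint arm with a two-finger parallel gripper is mounted at the origin on the work surface. World frame = base frame: x ahead of the robot, y to its left, z up, the work surface at z = 0. Lengths are in m, angles in rad, forces in N, time in s.
With the tool pointing down it reaches from about 0.35 to 0.85 m from the base axis. Payload 8.1 kg.
Tool frame: the origin (TCP) lies on the mounting face of the last link; the fingertips stand 186 mm ahead of it and the grasp point (between the pads) lies 167 mm ahead of it; z points along the fingers, y is the line along which they close (so a half turn about z gives the same grasp; the last joint's range is limited). The gripper opens to 93 mm and grips with 3 to 60 N. Pads are 15 mm wide; open, the fingers measure 128 mm over their backs; the gripper's body (75 mm by 188 mm) begins 65 mm behind the grasp point.
Start: joints at [1.081, 0.13, 1.488, -0, 1.523, -0.085], TCP at [0.236, 0.552, 0.405] pointing down, gripper open.
Joint ranges: [-2.96, 2.96], [-0.89, 2.26], [0.02, 2.5], [-1.34, 4.48], [0, 2.73], [-2.66, 2.66]. Speed limits (rad/s): [2.39, 2.39, 2.79, 3.14, 3.14, 3.14].

INTERFACE

Orientations are given as a rotation vector (axis times angle).
In Python, from plant import * gives the robot as it stands. The module is installed in compiled form; this text tells all that it offers.
- The arm moves only by the tool arm_command, never from a script. Its argument "increments" is a list of rows, each a list of 6 numbers: the shift along the tool's x, y, z in units of 0.2 m (1.0 is 0.2 m), then the turn, a rotation vector about the tool's x, y, z in units of pi rad (1.0 is pi rad). A call has exactly 5 rows; each row is the pose to reach, as a shift and turn from the pose commanded when the call began, along the tool's axes at that moment, turning the shorter way round; what a row does not reach only later rows make up. A row lasts 1/8 s, in which the tool goes at most 62.5 mm and 10.7 degrees, less where a joint would pass 70% of its speed; a pose out of reach is approached as far as the arm can. A call with a number of a shift or a turn outside -1 to 1 is refused whole. A call with a gripper value outside its range is refused whole. "fingers" is the closure, from -1 (fully open) to 1 (shut), set as the call begins (left out, the last holds). The fingers move at their own pace and stop on an object; "force" is the grip in N (left out, the last holds). Time passes only in rows, so rows that repeat a pose let the fingers close, or fill a call up. It gives the time, the measured TCP pose, the force, the opening and the grip force at its end, in the units of the state.
- read_state(): the state, without advancing time (a new reading comes with each control period).
- read_camera(name): name is "side" or "top" or "wrist"; returns a dict with "image" (400x640x3 uint8, red, green, blue), "fx", "fy", "cx", "cy" (pixels), "T" (4x4, takes a point from camera to world coordinates). Camera axes: x right, y down, z forward; pixel columns grow to the right and rows downward; lengths in m; the calibration is good to about 2 mm. A picture is of the moment at which its call begins. There is no depth.
- close_job(): hands the job in; it is judged then, once.
The state is a dict: "t": time; "q": joint angles; "dq": joint speeds; "joint_torque": joint torques, N m; "tool_pos": TCP position; "orientation": TCP orientation; "force": force on the tool from outside, world axes, zero at the start; "wrist_torque": the same for the moment, N m; "opening": finger opening in m; "gripper_force": force on a finger pad.
Only numpy, scipy, OpenCV 4.12 (cv2) and the standard library are available. Lean on these libraries where they do the work, as an engineer would, in place of code of your own. Each camera call takes 0.05 s, during which the arm holds its last target. There are 200 camera calls.

TASK

The four network devices stacked on the bench have come out of the burn-in chamber. Take the stack apart and lay each device in the test bed made for its size: flat on the plate, between the four corner stops and lined up with them, with its jacks facing the plugs of the bed's connector head. Put them down rather than dropping them, and leave the loose transceiver module and the pot of dust caps where they are.

Things in the scene. Friction and masses are not known exactly. Their poses are not given: they have to be found in the camera images.
- switch: switch: closed box, dark steel case, ribbed lid, 150 long x 62 wide x 30 high, about 380 g, 4 network jacks in one short end. Starts at the bottom of the stack, on the bench. Origin on the underside, below the middle of the jack end; x points out of the jack end, so the box's middle is at x = -75; z up. Grip across the 62 mm width, near the middle.
- converter: converter: closed box, grey case, 110 long x 54 wide x 27 high, about 260 g, 3 network jacks in one short end. Starts second from the bottom, on the switch. Origin on the underside, below the middle of the jack end; x points out of the jack end, so the box's middle is at x = -55; z up. Grip across the 54 mm width, near the middle.
- injector: injector: closed box, black plastic case, 82 long x 44 wide x 30 high, about 170 g, 2 network jacks in one short end. Starts third from the bottom, on the converter. Origin on the underside, below the middle of the jack end; x points out of the jack end, so the box's middle is at x = -41; z up. Grip across the 44 mm width, near the middle.
- extender: extender: closed box, off-white case, 56 long x 34 wide x 26 high, about 80 g, 1 network jack in one short end. Starts at the top of the stack, on the injector. Origin on the underside, below the middle of the jack end; x points out of the jack end, so the box's middle is at x = -28; z up. Grip across the 34 mm width, near the middle.
- bed_switch: switch's bed, fixed: plate 216 x 94, top 10 up. Four black L corner stops, 8 high, legs 13, round a pocket 166 x 78 (8 to spare all round); sides open between. Grey head (4 pale plugs, top 44 up) starts 9 beyond the jack end's place. Origin at bench height, under where the switch's origin belongs; x points to the head; pocket middle x = -75. The device rests at z = 10.
- bed_converter: converter's bed, fixed: plate 176 x 86, top 10 up. Four black L corner stops, 8 high, legs 13, round a pocket 126 x 70 (8 to spare all round); sides open between. Grey head (3 pale plugs, top 44 up) starts 9 beyond the jack end's place. Origin at bench height, under where the converter's origin belongs; x points to the head; pocket middle x = -55. The device rests at z = 10.
- bed_injector: injector's bed, fixed: plate 148 x 76, top 10 up. Four black L corner stops, 8 high, legs 13, round a pocket 98 x 60 (8 to spare all round); sides open between. Grey head (2 pale plugs, top 44 up) starts 9 beyond the jack end's place. Origin at bench height, under where the injector's origin belongs; x points to the head; pocket middle x = -41. The device rests at z = 10.
- bed_extender: extender's bed, fixed: plate 122 x 66, top 10 up. Four black L corner stops, 8 high, legs 13, round a pocket 72 x 50 (8 to spare all round); sides open between. Grey head (1 pale plug, top 44 up) starts 9 beyond the jack end's place. Origin at bench height, under where the extender's origin belongs; x points to the head; pocket middle x = -28. The device rests at z = 10.
- transceiver: bystander: loose optical transceiver module, a bright steel stick 56 x 13.5 x 8.5, lying on the far side of the beds. Origin under its centre, x along its length.
- pot: bystander: small white open pot of dust caps, 42 across, 50 high, standing on the far side of the beds. Origin under its centre, z up.
Not all that is in view belongs to the job. Leave any blue or purple look-alike of the injector alone.

How it is judged:
At the end, for the whole second after the job is handed in: Each device lies released, at rest and flat (0.05 rad) on the plate of its own bed, middle of its jack end within 15 mm of its place, long axis within 0.2 rad of the bed's, jacks towards the connector head; transceiver and pot within 20 mm of where they were, pot upright (0.2 rad) (horizontal distance between switch and bed_switch below 0.015 m and z of switch in the frame of bed_switch between 0.006 and 0.014 m and angle between each of switch, converter, injector, extender's own z axis and vertical below 0.05 rad and angle between the x axis of switch and the x axis of bed_switch, either way round below 0.2 rad and linear speed of each of switch, converter, injector, extender below 0.02 m/s and angular speed of each of switch, converter, injector, extender below 0.1 rad/s and contact force between switch and bed_switch above 0.1 N and horizontal distance between converter and bed_converter below 0.015 m and z of converter in the frame of bed_converter between 0.006 and 0.014 m and angle between the x axis of converter and the x axis of bed_converter, either way round below 0.2 rad and contact force between converter and bed_converter above 0.1 N and horizontal distance between injector and bed_injector below 0.015 m and z of injector in the frame of bed_injector between 0.006 and 0.014 m and angle between the x axis of injector and the x axis of bed_injector, either way round below 0.2 rad and contact force between injector and bed_injector above 0.1 N and horizontal distance between extender and bed_extender below 0.015 m and z of extender in the frame of bed_extender between 0.006 and 0.014 m and angle between the x axis of extender and the x axis of bed_extender, either way round below 0.2 rad and contact force between extender and bed_extender above 0.1 N and distance of each of transceiver, pot from where it was at the start of the episode below 0.02 m and angle between pot's own z axis and vertical below 0.2 rad); the robot touches nothing.
It fails at once if a device is dropped (falls freely faster than 0.7 m/s, a fall of more than about 25 mm) ((contact force between switch and anything else below 0.01 N and linear speed of switch above 0.7 m/s) or (contact force between converter and anything else below 0.01 N and linear speed of converter above 0.7 m/s) or (contact force between injector and anything else below 0.01 N and linear speed of injector above 0.7 m/s) or (contact force between extender and anything else below 0.01 N and linear speed of extender above 0.7 m/s)).
It fails at once if the transceiver is shifted by more than 20 mm (distance of transceiver from where it was at the start of the episode above 0.02 m).
It fails at once if the pot of dust caps is shifted by more than 20 mm or tipped (distance of pot from where it was at the start of the episode above 0.02 m or angle between pot's own z axis and vertical above 0.2 rad).
It also fails if it takes over 125 s, if anything falls off the work surface, if the arm or the gripper's body presses on something with over 40 N, if the wrist force passes 120 N, or if a joint passes its speed limit or range.

## Working session

There is one attempt and no reset: what is moved stays moved. The work goes in short steps, Python scripts to look and compute and a tool call to move; the robot and the scene stay as the last step left them, time stands still between calls to the robot, and variables do not carry over. Pictures are saved under pics/ and viewed, at most 14 in all, crops included, and the job is handed in when it is done.

Besides the shell and the picture viewer there is one more tool, called after "Emit:" by a JSON object that holds its "name" and its "arguments", one argument or row to a line. arm_command: Moves the arm, as the interface text tells. Shifts and turns lie within -1 to 1; 1 stands for 0.2 m of shift or pi rad of turn. Its arguments: {"type":"object","properties":{"increments":{"type":"array","items":{"type":"array","items":{"type":"number","minimum":-1,"maximum":1}}},"fingers":{"type":"number"},"force":{"type":"number"}},"required":["increments"]}

```bash
mkdir -p pics
python3 - <<'E'
from plant import *
import cv2
for n in ("top","side"):
    c=read_camera(n); cv2.imwrite(f"pics/{n}0.png",c["image"][:,:,::-1]); print(n,c["fx"],c["fy"],c["cx"],c["cy"]); print(c["T"].round(4).tolist())
s=read_state(); print(s)
E
```

```text
top 474.1869649678445 474.1869649678445 320.9009974827789 202.1485373159918
[[0.0002, -0.9984, 0.0561, 0.4888], [-1.0, -0.0004, -0.0038, 0.0039], [0.0038, -0.0561, -0.9984, 1.2204], [0.0, 0.0, 0.0, 1.0]]
side 519.1825293885865 519.1825293885865 319.9023541949612 200.50598755839488
[[0.9936, -0.0823, 0.0777, 0.4724], [-0.1132, -0.7376, 0.6657, -0.7523], [0.0025, -0.6702, -0.7422, 0.9312], [0.0, 0.0, 0.0, 1.0]]
{'t': 0.1, 'q': array([ 1.08059629e+00,  1.31100442e-01,  1.48915037e+00, -5.68574278e-06,
        1.52299377e+00, -8.54121691e-02]), 'dq': array([-0.00014798, -0.00238046, -0.00183574, -0.00182934,  0.00159343,
       -0.00074944]), 'joint_torque': array([ 1.17402305e-03, -5.61335564e+01, -4.93099952e+01,  7.70109706e-02,
        2.90745799e-02, -7.76668048e-05]), 'tool_pos': array([0.23618787, 0.55134172, 0.40379424]), 'orientation': array([-6.31413382e-01, -3.07701212e+00,  2.49028578e-03]), 'force': array([-0.07212531, -0.01673963,  0.08813067]), 'wrist_torque': array([0.01481756, 0.01712939, 0.01087306]), 'gripper_force': 0.0, 'opening': 0.09265002307978877}
```

View pics/top0.png

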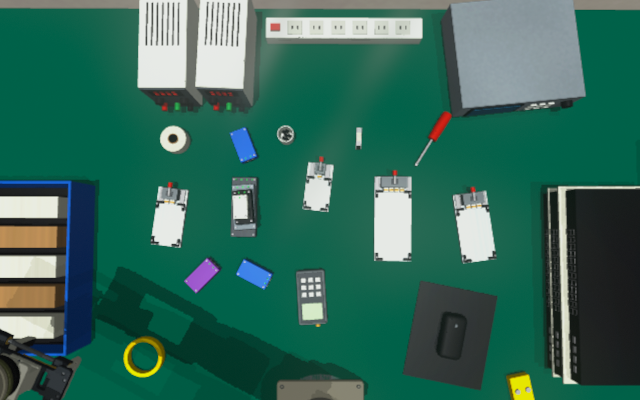

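View pics/side0.png

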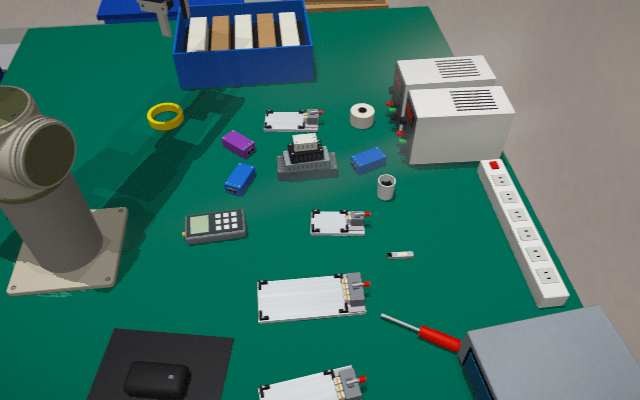

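The top view shows four beds, at about (170,215), (318,187), (393,218) and (474,226). Their heads point up, which is +x. The stack is at (243,207), with blue and purple decoys around it. The next step is to zoom in on the stack and segment the bed plates.

```bash
cat > h.py <<'E'
import numpy as np, cv2
from plant import *
from scipy.spatial.transform import Rotation as R
def ray(c,px,z):
    px=np.atleast_2d(px).astype(float)
    d=np.c_[(px[:,0]-c["cx"])/c["fx"],(px[:,1]-c["cy"])/c["fy"],np.ones(len(px))]@c["T"][:3,:3].T
    o=c["T"][:3,3]; return (o+d*((z-o[2])/d[:,2])[:,None])
E
python3 - <<'E'
from h import *
c=read_camera("top"); s=read_camera("side"); im=c["image"]
a=cv2.resize(im[165:250,205:285],(400,425),interpolation=cv2.INTER_CUBIC)
b=cv2.resize(s["image"][125:185,268:348],(400,300),interpolation=cv2.INTER_CUBIC)
o=np.zeros((425,800,3),np.uint8);o[:,:400]=a;o[:300,400:]=b
cv2.imwrite("pics/stack.png",o[:,:,::-1])
o=cv2.resize(im[145:275,140:510],(800,281),interpolation=cv2.INTER_CUBIC)
cv2.imwrite("pics/beds.png",o[:,:,::-1])
# plate mask: not green inside bed boxes
hsv=cv2.cvtColor(im,cv2.COLOR_RGB2HSV)
m=((hsv[...,1]<120)).astype(np.uint8)
for n,(x0,y0,x1,y1) in dict(inj=(140,175,200,255),ext=(295,150,340,215),sw=(365,165,420,268),conv=(445,182,500,268)).items():
    w=np.zeros_like(m); w[y0:y1,x0:x1]=(hsv[y0:y1,x0:x1,2]>165)&(hsv[y0:y1,x0:x1,1]<60)
    cs=max(cv2.findContours(w,0,2)[0],key=cv2.contourArea)
    w2=np.zeros_like(m); w2[y0:y1,x0:x1]=m[y0:y1,x0:x1]
    c2=max(cv2.findContours(w2,0,2)[0],key=cv2.contourArea)
    for nm,cc in(("white",cs),("all",c2)):
        P=ray(c,cc[:,0],0.010)[:,:2].astype(np.float32); r=cv2.minAreaRect(P)
        print(n,nm,np.round(r[0],4),np.round(r[1],4),round(r[2],1), "lowest", P[:,0].min().round(4))
E
```

```text
inj white [0.5191 0.3869] [0.0768 0.1471] 82.8 lowest 0.4451
inj all [0.5232 0.3852] [0.0801 0.1566] 82.7 lowest 0.4425
ext white [0.5963 0.0073] [0.0667 0.1212] 83.0 lowest 0.5367
ext all [0.6058 0.0061] [0.0686 0.1417] 83.0 lowest 0.5342
sw white [ 0.5145 -0.1836] [0.0947 0.2145] 89.7 lowest 0.4071
sw all [ 0.5233 -0.1838] [0.095  0.2326] 89.7 lowest 0.4071
conv white [ 0.4939 -0.392 ] [0.1741 0.0865] 7.6 lowest 0.4071
conv all [ 0.4983 -0.3905] [0.1853 0.0906] 7.6 lowest 0.4021
```

View pics/stack.png

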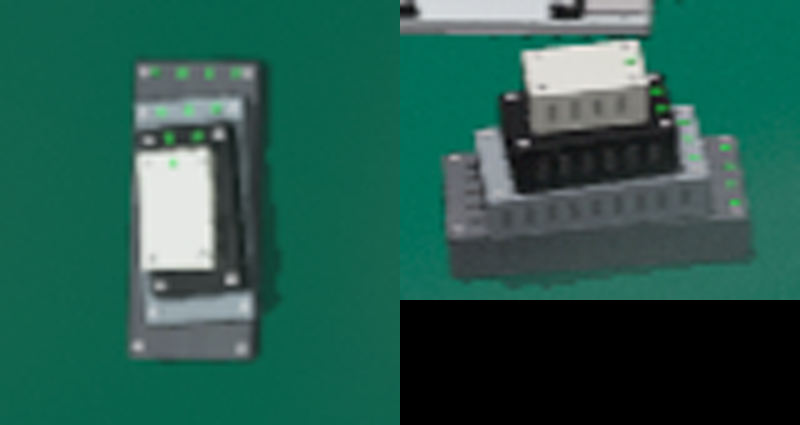

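View pics/beds.png

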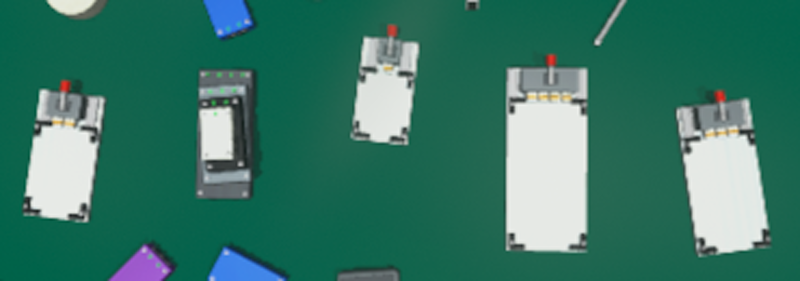

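LEDs on every lid are at the +x end, so the jacks already face the same way as the bed heads. The plate sizes I measured match the sizes given. Next I'll measure the lids and check the pocket middles against the stops.

```bash
cat >> h.py <<'E'
def rel(x,y,yaw,z):
    "increments to put grasp axis over x,y with fingers closing across a device of given yaw, TCP at z"
    s=read_state(); R0=R.from_rotvec(s["orientation"]); best=None
    for g in (1,-1):
        yv=g*np.array([-np.sin(yaw),np.cos(yaw),0]); zv=np.array([0,0,-1.])
        M=R.from_matrix(np.c_[np.cross(yv,zv),yv,zv]); rv=(R0.inv()*M).as_rotvec()
        if best is None or np.linalg.norm(rv)<np.linalg.norm(best): best=rv
    d=R0.inv().apply(np.array([x,y,z])-s["tool_pos"])
    print("t",round(s["t"],2),"pos",s["tool_pos"].round(4),"shift",(d/0.2).round(4),"turn",(best/np.pi).round(4))
def lid(c,mask,z,box=(205,165,285,250)):
    x0,y0,x1,y1=box; w=np.zeros(mask.shape,np.uint8); w[y0:y1,x0:x1]=mask[y0:y1,x0:x1]
    cc=max(cv2.findContours(w,0,2)[0],key=cv2.contourArea)
    (cx,cy),(a,b),t=cv2.minAreaRect(ray(c,cc[:,0],z)[:,:2].astype(np.float32))
    if a<b: a,b,t=b,a,t+90
    t=(t+90)%180-90
    print("z",z,"ctr",round(cx,4),round(cy,4),"size",round(a,4),round(b,4),"yaw deg",round(t,2)); return cx,cy,np.radians(t)
E
python3 - <<'E'
from h import *
c=read_camera("top"); im=c["image"]; hsv=cv2.cvtColor(im,cv2.COLOR_RGB2HSV); H,S,V=[hsv[...,i].astype(int) for i in range(3)]
x,y,t=lid(c,(S<50)&(V>150),.113)
rel(x,y,t,.24); 
mx=im.max(2)
lid(c,(mx<60)|((S<50)&(V>150)),.087)
lid(c,~((H>60)&(H<90)&(S>150)),.03)
# pocket middles by the dark stops (top 18 mm)
for n,b,a,ctr,off in (("inj",(140,175,200,255),-7.2,(.5191,.3869),-17),("ext",(295,150,340,215),-7.0,(.5963,.0073),-17),("sw",(365,165,420,268),-.3,(.5145,-.1836),-17),("conv",(445,182,500,268),7.6,(.4939,-.392),-17)):
    u=np.array([np.cos(np.radians(a)),np.sin(np.radians(a))]);v=np.array([-u[1],u[0]])
    ys,xs=np.nonzero(mx[b[1]:b[3],b[0]:b[2]]<70); P=ray(c,np.c_[xs+b[0],ys+b[1]],.018)[:,:2]-ctr
    p,q=P@u*1e3,P@v*1e3; k=np.histogram(p,bins=np.arange(-120,121,8)); 
    print(n,"long hist",[(int(e),int(h)) for e,h in zip(k[1],k[0]) if h],"width",q.min().round(),q.max().round())
E
```

```text
z 0.113 ctr 0.5408 0.1899 size 0.0541 0.0351 yaw deg 0.51
t 0.25 pos [0.2363 0.5514 0.4042] shift [-2.1116 -1.0611  0.8218] turn [-3.000e-04 -1.000e-04 -1.317e-01]
z 0.087 ctr 0.5408 0.1942 size 0.0577 0.0359 yaw deg 0.51
z 0.03 ctr 0.5449 0.1933 size 0.1484 0.0676 yaw deg 0.01
inj long hist [(-72, 17), (-64, 7), (-56, 6), (16, 2), (24, 6), (32, 18), (40, 2), (48, 6), (56, 6), (64, 6), (72, 6), (80, 7)] width -37.0 35.0
ext long hist [(-56, 4), (16, 1)] width -24.0 -15.0
sw long hist [(-104, 8), (-96, 5), (-88, 1), (56, 4), (64, 10)] width -43.0 43.0
conv long hist [(-88, 14), (-80, 3), (-72, 9), (32, 4), (40, 6), (48, 18), (56, 3), (64, 4), (72, 6), (80, 3), (88, 8), (96, 1)] width -41.0 41.0
```

Emit:
{"name": "arm_command", "arguments": {
  "increments": [
    [-0.25,-0.13,0.05,0,0,0],
    [-0.5,-0.26,0.1,0,0,0],
    [-0.75,-0.39,0.15,0,0,0],
    [-1,-0.52,0.2,0,0,0],
    [-1,-0.52,0.2,0,0,0]
  ],
  "fingers": -1,
  "force": 30
}}

```text
t: 0.88
tool_pos: [0.381, 0.3743, 0.3637]
orientation: [-0.639, -3.076, 0.003]
force: [-0.9, 0.7, -0.4]
opening: 0.0929
gripper_force: 0.0
```

Emit:
{"name": "arm_command", "arguments": {
  "increments": [
    [-0.25,-0.13,0.05,0,0,-0.03],
    [-0.5,-0.26,0.1,0,0,-0.06],
    [-0.75,-0.39,0.15,0,0,-0.09],
    [-1,-0.52,0.2,0,0,-0.13],
    [-1.0,-0.52,0.2,0,0,-0.1317]
  ]
}}

```text
t: 1.5
tool_pos: [0.5233, 0.2008, 0.3239]
orientation: [0.011, -3.141, 0.001]
force: [-0.4, 0.5, 1.0]
opening: 0.0931
gripper_force: 0.0
```

```bash
python3 -c "
from h import *
rel(.5408,.1899,np.radians(.5),.277)"
```

```text
t 1.5 pos [0.5233 0.2008 0.3239] shift [-0.0872 -0.0548  0.2343] turn [-0.0003 -0.0003 -0.0006]
```

Emit:
{"name": "arm_command", "arguments": {
  "increments": [
    [-0.087,-0.055,0.0,0,0,0],
    [-0.087,-0.055,0.1,0,0,0],
    [-0.087,-0.055,0.18,0,0,0],
    [-0.087,-0.055,0.234,0,0,0],
    [-0.087,-0.055,0.234,0,0,0]
  ]
}}

```text
t: 2.12
tool_pos: [0.5386, 0.1922, 0.2762]
orientation: [0.015, -3.139, 0.001]
force: [-0.1, 0.5, 0.2]
opening: 0.093
gripper_force: 0.0
```

Emit:
{"name": "arm_command", "arguments": {
  "increments": [
    [0,0,0,0,0,0],
    [0,0,0,0,0,0],
    [0,0,0,0,0,0],
    [0,0,0,0,0,0],
    [0,0,0,0,0,0]
  ],
  "fingers": 1,
  "force": 20
}}

```text
t: 2.75
tool_pos: [0.5396, 0.1919, 0.2781]
orientation: [-0.014, 3.141, 0.0]
force: [-0.5, -0.1, -0.5]
opening: 0.0471
gripper_force: 0.0
```

Emit:
{"name": "arm_command", "arguments": {
  "increments": [
    [0,0,0,0,0,0],
    [0,0,0,0,0,0],
    [0,0,0,0,0,0],
    [0,0,0,0,0,0],
    [0,0,0,0,0,0]
  ]
}}

```text
t: 3.38
tool_pos: [0.5396, 0.1919, 0.278]
orientation: [-0.014, 3.142, -0.0]
force: [0.1, -1.1, 1.6]
opening: 0.034
gripper_force: 20.0
```

Emit:
{"name": "arm_command", "arguments": {
  "increments": [
    [0,0,-0.03,0,0,0],
    [0,0,-0.13,0,0,0],
    [0,0,-0.25,0,0,0],
    [0,0,-0.35,0,0,0],
    [0,0,-0.35,0,0,0]
  ]
}}

```text
t: 4.0
tool_pos: [0.5403, 0.1922, 0.351]
orientation: [-0.014, 3.137, 0.002]
force: [0.5, 0.3, -1.4]
opening: 0.0339
gripper_force: 20.0
```

```bash
python3 -c "
from h import *
print(read_state()['opening'],read_state()['gripper_force'])
rel(.5794,.0094,np.radians(-7),.347)"
```

```text
0.03387213948512712 19.999736845493317
t 4.0 pos [0.5403 0.1922 0.351 ] shift [-0.187  -0.9157  0.02  ] turn [0.0005 0.0015 0.0418]
```

Emit:
{"name": "arm_command", "arguments": {
  "increments": [
    [-0.04,-0.2,0,0,0,0.01],
    [-0.09,-0.45,0,0,0,0.02],
    [-0.14,-0.7,0,0,0,0.03],
    [-0.187,-0.916,0,0,0,0.042],
    [-0.187,-0.916,0,0,0,0.042]
  ]
}}

```text
t: 4.62
tool_pos: [0.5787, 0.0062, 0.3469]
orientation: [-0.2, -3.134, 0.001]
force: [0.3, 0.8, -0.4]
opening: 0.034
gripper_force: 20.0
```

Emit:
{"name": "arm_command", "arguments": {
  "increments": [
    [0,0,0,0,0,0],
    [0,0,0.15,0,0,0],
    [0,0,0.35,0,0,0],
    [0,0,0.5,0,0,0],
    [0,0,0.5,0,0,0]
  ]
}}

```text
t: 5.25
tool_pos: [0.5767, 0.0107, 0.2447]
orientation: [-0.189, -3.129, -0.001]
force: [-0.2, -0.2, -0.9]
opening: 0.0335
gripper_force: 20.0
```

```bash
python3 -c "
from h import *
rel(.5794,.0094,np.radians(-7),.202)"
```

```text
t 5.25 pos [0.5767 0.0107 0.2447] shift [-0.0154 -0.0048  0.2135] turn [-0.     -0.0021  0.0004]
```

Emit:
{"name": "arm_command", "arguments": {
  "increments": [
    [-0.01,-0.003,0.1,0,0,0],
    [-0.01,-0.003,0.17,0,0,0],
    [-0.01,-0.003,0.2,0,0,0],
    [-0.01,-0.003,0.21,0,0,0],
    [-0.01,-0.003,0.21,0,0,0]
  ]
}}

```text
t: 5.88
tool_pos: [0.5807, 0.0082, 0.2062]
orientation: [0.193, 3.135, -0.0]
force: [-0.3, 0.1, -2.1]
opening: 0.0339
gripper_force: 20.0
```

```bash
python3 -c "
from h import *
rel(.5794,.0094,np.radians(-7),.201); print(read_state()['force'])"
```

```text
t 5.88 pos [0.5807 0.0082 0.2062] shift [0.007  0.0052 0.0262] turn [ 0.      0.0001 -0.0003]
[-0.28128083  0.05519057 -2.05018341]
```

Emit:
{"name": "arm_command", "arguments": {
  "increments": [
    [0,0,0.005,0,0,0],
    [0,0,0.01,0,0,0],
    [0,0,0.015,0,0,0],
    [0,0,0.015,0,0,0],
    [0,0,0.015,0,0,0]
  ]
}}

```text
t: 6.5
tool_pos: [0.5805, 0.0083, 0.2029]
orientation: [-0.193, -3.136, -0.0]
force: [0.4, -0.1, -0.5]
opening: 0.0339
gripper_force: 20.0
```

Emit:
{"name": "arm_command", "arguments": {
  "increments": [
    [0,0,0.005,0,0,0],
    [0,0,0.01,0,0,0],
    [0,0,0.01,0,0,0],
    [0,0,0.01,0,0,0],
    [0,0,0.01,0,0,0]
  ]
}}

```text
t: 7.12
tool_pos: [0.5805, 0.0083, 0.201]
orientation: [0.193, 3.136, -0.0]
force: [-0.5, -0.4, -0.1]
opening: 0.0338
gripper_force: 20.0
```

Emit:
{"name": "arm_command", "arguments": {
  "increments": [
    [0,0,0,0,0,0],
    [0,0,0,0,0,0],
    [0,0,0,0,0,0],
    [0,0,0,0,0,0],
    [0,0,0,0,0,0]
  ],
  "fingers": -0.2
}}

```text
t: 7.75
tool_pos: [0.5805, 0.0083, 0.2009]
orientation: [-0.193, -3.136, -0.0]
force: [0.1, 0.6, -0.8]
opening: 0.0559
gripper_force: 0.0
```

Emit:
{"name": "arm_command", "arguments": {
  "increments": [
    [0,0,-0.15,0,0,0],
    [0,0,-0.4,0,0,0],
    [0,0,-0.65,0,0,0],
    [0,0,-0.8,0,0,0],
    [0,0,-0.8,0,0,0]
  ]
}}

```text
t: 8.38
tool_pos: [0.5814, 0.0082, 0.3645]
orientation: [0.193, 3.129, -0.0]
force: [0.2, 0.2, -0.5]
opening: 0.0559
gripper_force: 0.0
```

Emit:
{"name": "arm_command", "arguments": {
  "increments": [
    [0.3,0,0,0,0,0],
    [0.6,0,0,0,0,0],
    [0.9,0,0,0,0,0],
    [1,0,0,0,0,0],
    [1,0,0,0,0,0]
  ],
  "fingers": -1
}}

```text
t: 9.0
tool_pos: [0.3809, 0.033, 0.3596]
orientation: [-0.192, -3.135, 0.0]
force: [0.2, -0.4, -0.1]
opening: 0.0928
gripper_force: 0.0
```

Run:
```python
from h import *
c=read_camera("top"); im=c["image"]
a=cv2.resize(im[165:250,205:285],(400,425),interpolation=cv2.INTER_CUBIC)
b=cv2.resize(im[145:225,290:350],(319,425),interpolation=cv2.INTER_CUBIC)
cv2.imwrite("pics/p1.png",np.hstack([a,b])[:,:,::-1])
mx=im.max(2); x,y,t=lid(c,(mx<75),.087)
rel(x,y,t,.3)
```

```text
z 0.087 ctr 0.5398 0.1782 size 0.1436 0.0641 yaw deg 3.6
t 9.05 pos [0.3818 0.0328 0.36  ] shift [-0.695   0.8183  0.3   ] turn [-0.     -0.0001 -0.0591]
```

View pics/p1.png

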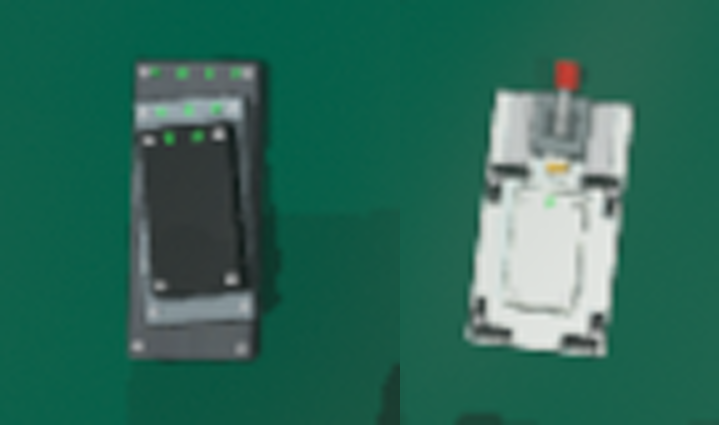

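The extender sits flat and central between its stops, with its LED towards the plug. The injector lid's corners in the crop are about (137,130), (232,122), (245,290) and (153,298).

Run:
```python
from h import *
c=read_camera("top"); im=c["image"]; mx=im.max(2)
for th in (48,54,60):
    m=cv2.morphologyEx((mx<th).astype(np.uint8),cv2.MORPH_OPEN,np.ones((7,7))); x,y,t=lid(c,m,.087)
K=np.array([[137,130],[232,122],[245,290],[153,298]])/5+[205,165]-.4
P=ray(c,K,.087)[:,:2]; print(P.round(4),P.mean(0).round(4)); r=cv2.minAreaRect(P.astype(np.float32)); print(r)
rel(*P.mean(0),np.radians(r[2] if r[2]<45 else r[2]-90),.3)
```

```text
Traceback (most recent call last):
  File "h.py", line 19, in lid
    cc=max(cv2.findContours(w,0,2)[0],key=cv2.contourArea)
ValueError: max() iterable argument is empty
```

Run:
```python
from h import *
c=read_camera("top"); im=c["image"]; mx=im.max(2)
print(im[200:215:5,232:258:3].tolist())
K=np.array([[137,130],[232,122],[245,290],[153,298]])/5+[205,165]-.4
P=ray(c,K,.087)[:,:2]; print(P.round(4),P.mean(0).round(4)); r=cv2.minAreaRect(P.astype(np.float32)); print(r)
rel(*P.mean(0),np.radians(r[2] if r[2]<45 else r[2]-90),.3)
for th in (52,58,64,70):
    m=cv2.morphologyEx((mx<th).astype(np.uint8),cv2.MORPH_OPEN,np.ones((5,5)))
    if m[165:250,205:285].any(): lid(c,m,.087)
```

```text
[[[106, 117, 121], [48, 55, 54], [50, 56, 56], [51, 57, 55], [51, 57, 57], [51, 57, 57], [52, 58, 58], [76, 86, 89], [42, 50, 50]], [[98, 107, 111], [50, 56, 55], [50, 56, 55], [51, 57, 57], [51, 58, 56], [52, 59, 59], [56, 61, 60], [59, 68, 70], [38, 46, 45]], [[93, 100, 104], [51, 56, 56], [49, 55, 53], [48, 54, 54], [49, 55, 54], [53, 59, 58], [55, 61, 60], [26, 36, 34], [37, 47, 47]]]
[[0.5801 0.2126]
 [0.584  0.1671]
 [0.5035 0.1602]
 [0.4997 0.2041]] [0.5418 0.186 ]
((0.5417760014533997, 0.1863810271024704), (0.08083594590425491, 0.04562154412269592), 4.890602111816406)
t 9.15 pos [0.3826 0.0327 0.3605] shift [-0.6962  0.8585  0.302 ] turn [-0.     -0.0002 -0.0664]
z 0.087 ctr 0.5193 0.1892 size 0.0336 0.0311 yaw deg 0.51
z 0.087 ctr 0.5383 0.1779 size 0.072 0.0575 yaw deg 5.24
z 0.087 ctr 0.5384 0.1766 size 0.072 0.0602 yaw deg 4.67
```

Emit:
{"name": "arm_command", "arguments": {
  "increments": [
    [-0.2,0.25,0,0,0,-0.02],
    [-0.4,0.5,0,0,0,-0.04],
    [-0.6,0.74,0,0,0,-0.06],
    [-0.696,0.8585,0,0,0,-0.066],
    [-0.696,0.8585,0,0,0,-0.066]
  ]
}}

```text
t: 9.78
tool_pos: [0.543, 0.1876, 0.3588]
orientation: [0.135, -3.136, 0.0]
force: [-0.2, -0.4, 0.8]
opening: 0.0929
gripper_force: 0.0
```

Emit:
{"name": "arm_command", "arguments": {
  "increments": [
    [0,0,0,0,0,0],
    [0,0,0.1,0,0,0],
    [0,0,0.2,0,0,0],
    [0,0,0.2,0,0,0],
    [0,0,0.2,0,0,0]
  ]
}}

```text
t: 10.4
tool_pos: [0.541, 0.1859, 0.3209]
orientation: [0.132, -3.139, 0.0]
force: [0.6, 0.8, 0.7]
opening: 0.0927
gripper_force: 0.0
```

```bash
python3 -c "
from h import *
rel(.5418,.186,np.radians(4.9),.248)"
```

```text
t 10.4 pos [0.541  0.1859 0.3209] shift [-3.900e-03  1.000e-04  3.644e-01] turn [-0.     -0.0001 -0.0005]
```

Emit:
{"name": "arm_command", "arguments": {
  "increments": [
    [0,0,0.15,0,0,0],
    [0,0,0.27,0,0,0],
    [0,0,0.34,0,0,0],
    [0,0,0.364,0,0,0],
    [0,0,0.364,0,0,0]
  ]
}}

```text
t: 11.02
tool_pos: [0.5415, 0.1862, 0.2487]
orientation: [-0.132, 3.138, 0.0]
force: [0.6, -0.6, -0.0]
opening: 0.0929
gripper_force: 0.0
```

Emit:
{"name": "arm_command", "arguments": {
  "increments": [
    [0,0,0,0,0,0],
    [0,0,0,0,0,0],
    [0,0,0,0,0,0],
    [0,0,0,0,0,0],
    [0,0,0,0,0,0]
  ],
  "fingers": 1,
  "force": 25
}}

```text
t: 11.65
tool_pos: [0.5412, 0.1861, 0.2481]
orientation: [-0.132, 3.139, 0.0]
force: [-0.7, -0.4, 0.1]
opening: 0.0478
gripper_force: 0.0
```

Emit:
{"name": "arm_command", "arguments": {
  "increments": [
    [0,0,0,0,0,0],
    [0,0,0,0,0,0],
    [0,0,0,0,0,0],
    [0,0,0,0,0,0],
    [0,0,0,0,0,0]
  ]
}}

```text
t: 12.28
tool_pos: [0.5412, 0.1861, 0.2482]
orientation: [0.132, -3.139, 0.0]
force: [-0.7, -0.6, 0.5]
opening: 0.044
gripper_force: 25.0
```

Emit:
{"name": "arm_command", "arguments": {
  "increments": [
    [0,0,-0.03,0,0,0],
    [0,0,-0.13,0,0,0],
    [0,0,-0.25,0,0,0],
    [0,0,-0.4,0,0,0],
    [0,0,-0.4,0,0,0]
  ]
}}

```text
t: 12.9
tool_pos: [0.5425, 0.1865, 0.3325]
orientation: [-0.132, 3.132, 0.002]
force: [-0.9, 0.3, -1.1]
opening: 0.0439
gripper_force: 25.0
```

```bash
python3 -c "
from h import *
rel(.5022,.389,np.radians(-7.2),.33)"
```

```text
t 12.9 pos [0.5425 0.1865 0.3325] shift [0.1154 1.026  0.013 ] turn [0.0006 0.0022 0.0669]
```

Emit:
{"name": "arm_command", "arguments": {
  "increments": [
    [0.02,0.2,0,0,0,0.015],
    [0.05,0.45,0,0,0,0.03],
    [0.08,0.7,0,0,0,0.05],
    [0.11,0.95,0,0,0,0.067],
    [0.115,1,0,0,0,0.067]
  ]
}}

```text
t: 13.52
tool_pos: [0.4999, 0.3861, 0.3269]
orientation: [-0.193, -3.134, 0.0]
force: [-0.2, -0.2, -2.1]
opening: 0.0438
gripper_force: 25.0
```

Emit:
{"name": "arm_command", "arguments": {
  "increments": [
    [0,0.026,0,0,0,0],
    [0,0.026,0.15,0,0,0],
    [0,0.026,0.35,0,0,0],
    [0,0.026,0.5,0,0,0],
    [0,0.026,0.5,0,0,0]
  ]
}}

```text
t: 14.15
tool_pos: [0.5013, 0.3863, 0.2245]
orientation: [-0.2, -3.13, 0.007]
force: [-0.3, -0.2, -1.7]
opening: 0.0439
gripper_force: 25.0
```

Emit:
{"name": "arm_command", "arguments": {
  "increments": [
    [0,0,0,0,0,0],
    [0,0,0,0,0,0],
    [0,0,0,0,0,0],
    [0,0,0,0,0,0],
    [0,0,0,0,0,0]
  ]
}}

```text
t: 14.78
tool_pos: [0.5021, 0.3887, 0.2283]
orientation: [0.198, 3.135, 0.0]
force: [-0.1, 0.9, -2.4]
opening: 0.0441
gripper_force: 25.0
```

```bash
python3 -c "
from h import *
rel(.5022,.389,np.radians(-7.2),.202)"
```

```text
t 14.78 pos [0.5021 0.3887 0.2283] shift [-0.0004  0.0016  0.1317] turn [ 0.      0.0001 -0.0001]
```

Emit:
{"name": "arm_command", "arguments": {
  "increments": [
    [0,0,0.06,0,0,0],
    [0,0,0.1,0,0,0],
    [0,0,0.12,0,0,0],
    [0,0,0.13,0,0,0],
    [0,0,0.135,0,0,0]
  ]
}}

```text
t: 15.4
tool_pos: [0.5022, 0.3887, 0.2012]
orientation: [0.198, 3.135, 0.0]
force: [-3.1, -1.7, 4.3]
opening: 0.0439
gripper_force: 25.0
```

Emit:
{"name": "arm_command", "arguments": {
  "increments": [
    [0,0,0,0,0,0],
    [0,0,0,0,0,0],
    [0,0,0,0,0,0],
    [0,0,0,0,0,0],
    [0,0,0,0,0,0]
  ]
}}

```text
t: 16.02
tool_pos: [0.5021, 0.3886, 0.2011]
orientation: [-0.198, -3.135, -0.0]
force: [-0.1, -0.0, -2.1]
opening: 0.0435
gripper_force: 25.0
```

Emit:
{"name": "arm_command", "arguments": {
  "increments": [
    [0,0,0,0,0,0],
    [0,0,0,0,0,0],
    [0,0,0,0,0,0],
    [0,0,0,0,0,0],
    [0,0,0,0,0,0]
  ],
  "fingers": -0.4
}}

```text
t: 16.65
tool_pos: [0.5021, 0.3886, 0.2011]
orientation: [0.198, 3.135, -0.0]
force: [0.1, -1.0, -0.5]
opening: 0.065
gripper_force: 0.0
```

Emit:
{"name": "arm_command", "arguments": {
  "increments": [
    [0,0,-0.15,0,0,0],
    [0,0,-0.4,0,0,0],
    [0,0,-0.65,0,0,0],
    [0,0,-0.8,0,0,0],
    [0,0,-0.8,0,0,0]
  ]
}}

```text
t: 17.27
tool_pos: [0.5029, 0.3892, 0.3651]
orientation: [0.198, 3.13, 0.006]
force: [-0.8, 0.4, 0.5]
opening: 0.0649
gripper_force: 0.0
```

Emit:
{"name": "arm_command", "arguments": {
  "increments": [
    [0.3,0,0,0,0,0],
    [0.6,0,0,0,0,0],
    [0.7,0,0,0,0,0],
    [0.7,0,0,0,0,0],
    [0.7,0,0,0,0,0]
  ],
  "fingers": -1
}}

```text
t: 17.9
tool_pos: [0.3642, 0.4061, 0.3608]
orientation: [0.199, 3.135, -0.001]
force: [-0.0, 0.5, 0.1]
opening: 0.0927
gripper_force: 0.0
```

Run:
```python
from h import *
c=read_camera("top"); im=c["image"]
a=cv2.resize(im[165:250,205:285],(400,425),interpolation=cv2.INTER_CUBIC)
b=cv2.resize(im[175:255,140:200],(319,425),interpolation=cv2.INTER_CUBIC)
cv2.imwrite("pics/p2.png",np.hstack([a,b])[:,:,::-1])
mx=im.max(2)
for th in (95,105): lid(c,mx>th,.057,(230,180,260,238)) if 0 else lid(c,(mx>th)&(im[...,0]>70),.057)
```

```text
z 0.057 ctr 0.5424 0.1907 size 0.1429 0.0589 yaw deg 0.46
z 0.057 ctr 0.5436 0.1907 size 0.1405 0.0589 yaw deg 0.46
```

View pics/p2.png

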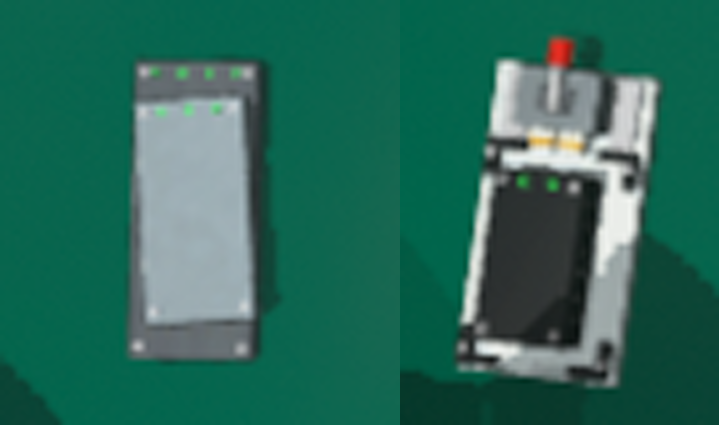

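The injector sits between its stops with its LEDs towards the plugs, and the apparent left lean matches parallax. The converter lid is fully visible, with corners at about (134,104), (242,97), (253,317) and (147,325) in the crop.

Run:
```python
from h import *
c=read_camera("top"); im=c["image"]; mx=im.max(2)
for th in (125,140): lid(c,cv2.morphologyEx(((mx>th)&(im[...,0]>70)).astype(np.uint8),cv2.MORPH_OPEN,np.ones((5,5))),.057)
K=np.array([[134,104],[242,97],[253,317],[147,325]])/5+[205,165]-.4
P=ray(c,K,.057)[:,:2]; print(P.mean(0).round(4)); print(cv2.minAreaRect(P.astype(np.float32)))
K=np.array([[487,172],[600,180],[583,348],[472,337]])-[400,0]; K=K/[319/60,425/80]+[140,175]-.4
P=ray(c,K,.040)[:,:2]; print("inj placed",P.mean(0).round(4)); print(cv2.minAreaRect(P.astype(np.float32)))
```

```text
z 0.057 ctr 0.5437 0.1903 size 0.1104 0.0536 yaw deg 3.47
z 0.057 ctr 0.543 0.1904 size 0.1084 0.0526 yaw deg 3.32
[0.5429 0.1897]
((0.5427970290184021, 0.189579576253891), (0.10882866382598877, 0.05320286005735397), 3.75813364982605)
inj placed [0.5022 0.3864]
((0.5021678805351257, 0.38666173815727234), (0.05302131548523903, 0.07874137163162231), 85.2139892578125)
```

```bash
python3 -c "
from h import *
rel(.5433,.1903,np.radians(3.45),.30)"
```

```text
t 18.0 pos [0.3644 0.406  0.3609] shift [-1.0241 -0.9559  0.3048] turn [-0.0001  0.     -0.0597]
```

Emit:
{"name": "arm_command", "arguments": {
  "increments": [
    [-0.2,-0.19,0,0,0,-0.015],
    [-0.4,-0.38,0,0,0,-0.03],
    [-0.6,-0.57,0,0,0,-0.045],
    [-0.8,-0.76,0,0,0,-0.06],
    [-1.0,-0.956,0,0,0,-0.06]
  ]
}}

```text
t: 18.62
tool_pos: [0.5394, 0.189, 0.3611]
orientation: [-0.097, 3.14, 0.0]
force: [1.2, 0.0, -0.1]
opening: 0.0931
gripper_force: 0.0
```

Emit:
{"name": "arm_command", "arguments": {
  "increments": [
    [-0.024,0,0,0,0,0],
    [-0.024,0,0.15,0,0,0],
    [-0.024,0,0.3,0,0,0],
    [-0.024,0,0.3,0,0,0],
    [-0.024,0,0.3,0,0,0]
  ]
}}

```text
t: 19.25
tool_pos: [0.5427, 0.1921, 0.3022]
orientation: [-0.098, 3.139, 0.001]
force: [0.3, 0.1, -0.3]
opening: 0.0933
gripper_force: 0.0
```

```bash
python3 -c "
from h import *
rel(.5433,.1903,np.radians(3.45),.221)"
```

```text
t 19.25 pos [0.5427 0.1921 0.3022] shift [-0.002  -0.0093  0.406 ] turn [0.0001 0.0003 0.0007]
```

Emit:
{"name": "arm_command", "arguments": {
  "increments": [
    [-0.002,-0.006,0.15,0,0,0],
    [-0.002,-0.006,0.3,0,0,0],
    [-0.002,-0.006,0.38,0,0,0],
    [-0.002,-0.006,0.406,0,0,0],
    [-0.002,-0.006,0.406,0,0,0]
  ]
}}

```text
t: 19.88
tool_pos: [0.5433, 0.1907, 0.2209]
orientation: [-0.098, 3.139, 0.0]
force: [0.9, -0.1, -0.0]
opening: 0.093
gripper_force: 0.0
```

Emit:
{"name": "arm_command", "arguments": {
  "increments": [
    [0,0,0,0,0,0],
    [0,0,0,0,0,0],
    [0,0,0,0,0,0],
    [0,0,0,0,0,0],
    [0,0,0,0,0,0]
  ],
  "fingers": 1,
  "force": 30
}}

```text
t: 20.5
tool_pos: [0.5429, 0.1903, 0.2201]
orientation: [-0.098, 3.14, -0.001]
force: [-0.5, -2.8, 1.8]
opening: 0.0534
gripper_force: 30.0
```

Emit:
{"name": "arm_command", "arguments": {
  "increments": [
    [0,0,0,0,0,0],
    [0,0,0,0,0,0],
    [0,0,0,0,0,0],
    [0,0,0,0,0,0],
    [0,0,0,0,0,0]
  ]
}}

```text
t: 21.12
tool_pos: [0.5429, 0.1904, 0.2201]
orientation: [-0.098, 3.14, -0.001]
force: [-1.4, -5.2, 4.3]
opening: 0.0543
gripper_force: 30.0
```

Emit:
{"name": "arm_command", "arguments": {
  "increments": [
    [0,0,-0.03,0,0,0],
    [0,0,-0.13,0,0,0],
    [0,0,-0.3,0,0,0],
    [0,0,-0.5,0,0,0],
    [0,0,-0.5,0,0,0]
  ]
}}

```text
t: 21.75
tool_pos: [0.5443, 0.1912, 0.3254]
orientation: [-0.098, 3.132, 0.004]
force: [0.5, 0.5, -3.5]
opening: 0.0538
gripper_force: 30.0
```

```bash
python3 -c "
from h import *
rel(.4771,-.3943,np.radians(7.6),.32)"
```

```text
t 21.75 pos [0.5443 0.1912 0.3254] shift [ 0.5189 -2.9009  0.0165] turn [ 0.0006  0.0027 -0.0223]
```

Emit:
{"name": "arm_command", "arguments": {
  "increments": [
    [0.035,-0.19,0,0,0,0],
    [0.075,-0.42,0,0,0,0],
    [0.115,-0.65,0,0,0,0],
    [0.155,-0.88,0,0,0,0],
    [0.175,-1,0,0,0,0]
  ]
}}

```text
t: 22.38
tool_pos: [0.5195, -0.0131, 0.3188]
orientation: [0.096, -3.138, -0.0]
force: [0.6, 1.1, -4.3]
opening: 0.0539
gripper_force: 30.0
```

Emit:
{"name": "arm_command", "arguments": {
  "increments": [
    [0.035,-0.2,0,0,0,0],
    [0.07,-0.4,0,0,0,0],
    [0.11,-0.6,0,0,0,0],
    [0.145,-0.8,0,0,0,0],
    [0.175,-1,0,0,0,0]
  ]
}}

```text
t: 23.0
tool_pos: [0.4972, -0.2139, 0.3188]
orientation: [0.098, -3.139, -0.002]
force: [-0.4, -0.3, -2.7]
opening: 0.0535
gripper_force: 30.0
```

Emit:
{"name": "arm_command", "arguments": {
  "increments": [
    [0.035,-0.2,0,0,0,-0.005],
    [0.07,-0.4,0,0,0,-0.01],
    [0.11,-0.6,0,0,0,-0.015],
    [0.145,-0.8,0,0,0,-0.022],
    [0.169,-0.9,0,0,0,-0.022]
  ]
}}

```text
t: 23.62
tool_pos: [0.4746, -0.3962, 0.3186]
orientation: [0.204, -3.134, -0.002]
force: [-0.3, 0.8, -3.5]
opening: 0.0538
gripper_force: 30.0
```

Emit:
{"name": "arm_command", "arguments": {
  "increments": [
    [0,0,0,0,0,0],
    [0,0,0.15,0,0,0],
    [0,0,0.35,0,0,0],
    [0,0,0.4,0,0,0],
    [0,0,0.4,0,0,0]
  ]
}}

```text
t: 24.25
tool_pos: [0.4755, -0.3938, 0.2395]
orientation: [0.208, -3.134, -0.002]
force: [0.7, -0.4, -3.2]
opening: 0.0535
gripper_force: 30.0
```

Emit:
{"name": "arm_command", "arguments": {
  "increments": [
    [0,0,0,0,0,0],
    [0,0,0,0,0,0],
    [0,0,0,0,0,0],
    [0,0,0,0,0,0],
    [0,0,0,0,0,0]
  ]
}}

```text
t: 24.88
tool_pos: [0.4753, -0.3948, 0.24]
orientation: [-0.206, 3.135, -0.0]
force: [-0.2, 0.8, -3.4]
opening: 0.054
gripper_force: 30.0
```

```bash
python3 -c "
from h import *
rel(.4771,-.3943,np.radians(7.6),.2008)"
```

```text
t 24.88 pos [ 0.4753 -0.3948  0.24  ] shift [-0.0091  0.0015  0.196 ] turn [-0.      0.     -0.0004]
```

Emit:
{"name": "arm_command", "arguments": {
  "increments": [
    [-0.009,0.0015,0.08,0,0,0],
    [-0.009,0.0015,0.14,0,0,0],
    [-0.009,0.0015,0.18,0,0,0],
    [-0.009,0.0015,0.194,0,0,0],
    [-0.009,0.0015,0.198,0,0,0]
  ]
}}

```text
t: 25.5
tool_pos: [0.4772, -0.3944, 0.2004]
orientation: [-0.206, 3.135, -0.0]
force: [-0.1, 0.6, -3.0]
opening: 0.0538
gripper_force: 30.0
```

Emit:
{"name": "arm_command", "arguments": {
  "increments": [
    [0,0,0,0,0,0],
    [0,0,0,0,0,0],
    [0,0,0,0,0,0],
    [0,0,0,0,0,0],
    [0,0,0,0,0,0]
  ]
}}

```text
t: 26.12
tool_pos: [0.4771, -0.3943, 0.2004]
orientation: [-0.206, 3.135, -0.0]
force: [0.7, 0.0, -2.7]
opening: 0.0537
gripper_force: 30.0
```

Emit:
{"name": "arm_command", "arguments": {
  "increments": [
    [0,0,0,0,0,0],
    [0,0,0,0,0,0],
    [0,0,0,0,0,0],
    [0,0,0,0,0,0],
    [0,0,0,0,0,0]
  ],
  "fingers": -0.6
}}

```text
t: 26.75
tool_pos: [0.4771, -0.3943, 0.2004]
orientation: [-0.206, 3.135, -0.0]
force: [-1.0, -0.1, -1.3]
opening: 0.0746
gripper_force: 0.0
```

Emit:
{"name": "arm_command", "arguments": {
  "increments": [
    [0,0,-0.15,0,0,0],
    [0,0,-0.4,0,0,0],
    [0,0,-0.65,0,0,0],
    [0,0,-0.8,0,0,0],
    [0,0,-0.8,0,0,0]
  ]
}}

```text
t: 27.38
tool_pos: [0.4778, -0.3949, 0.3641]
orientation: [-0.206, 3.131, -0.008]
force: [0.1, 1.0, -0.4]
opening: 0.0741
gripper_force: 0.0
```

Emit:
{"name": "arm_command", "arguments": {
  "increments": [
    [0.2,0.2,0,0,0,0],
    [0.4,0.4,0,0,0,0],
    [0.6,0.6,0,0,0,0],
    [0.6,0.8,0,0,0,0],
    [0.6,1,0,0,0,0]
  ],
  "fingers": -1
}}

```text
t: 28.0
tool_pos: [0.3309, -0.2105, 0.3585]
orientation: [0.204, -3.134, -0.002]
force: [0.1, 0.9, -0.7]
opening: 0.0931
gripper_force: 0.0
```

Run:
```python
from h import *
c=read_camera("top"); im=c["image"]
a=cv2.resize(im[165:250,205:285],(400,425),interpolation=cv2.INTER_CUBIC)
b=cv2.resize(im[180:275,440:505],(291,425),interpolation=cv2.INTER_CUBIC)
cv2.imwrite("pics/p3.png",np.hstack([a,b])[:,:,::-1])
mx=im.max(2)
for th in (64,70,76,82): lid(c,cv2.morphologyEx(((mx>th)&(im[...,0]>60)).astype(np.uint8),cv2.MORPH_OPEN,np.ones((5,5))),.030)
```

```text
z 0.03 ctr 0.5449 0.1945 size 0.1493 0.0622 yaw deg -0.94
z 0.03 ctr 0.5449 0.1945 size 0.1493 0.0622 yaw deg -0.94
z 0.03 ctr 0.5449 0.1948 size 0.1496 0.0619 yaw deg -1.28
z 0.03 ctr 0.5449 0.195 size 0.1487 0.0603 yaw deg 0.46
```

View pics/p3.png

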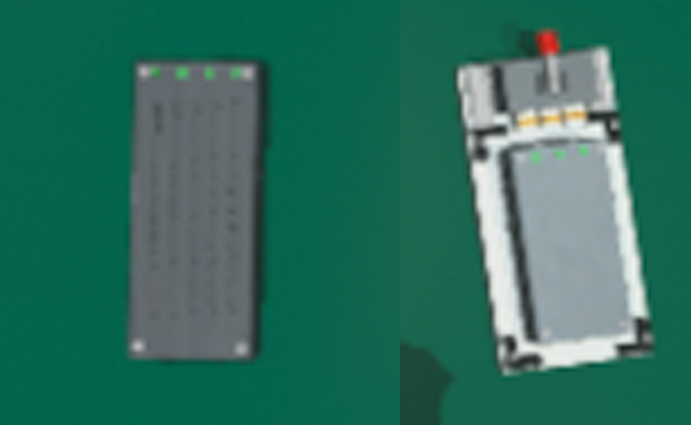

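The converter is in its bed with its LEDs towards the plugs. The switch is now bare, at (0.5449, 0.1945), and its measured size matches.

```bash
python3 -c "
from h import *
rel(.5449,.1945,np.radians(-.94),.30)"
```

```text
t 28.05 pos [ 0.3306 -0.2074  0.3581] shift [-1.3258  1.8507  0.2969] turn [ 0.0015 -0.0007  0.047 ]
```

Emit:
{"name": "arm_command", "arguments": {
  "increments": [
    [-0.13,0.18,0,0,0,0],
    [-0.26,0.36,0,0,0,0],
    [-0.4,0.56,0,0,0,0],
    [-0.54,0.75,0,0,0,0],
    [-0.663,0.925,0,0,0,0]
  ]
}}

```text
t: 28.68
tool_pos: [0.4393, -0.0093, 0.3586]
orientation: [0.207, -3.133, -0.001]
force: [-0.1, 0.7, -0.4]
opening: 0.0934
gripper_force: 0.0
```

Emit:
{"name": "arm_command", "arguments": {
  "increments": [
    [-0.13,0.18,0,0,0,0.01],
    [-0.26,0.36,0,0,0,0.02],
    [-0.4,0.56,0,0,0,0.03],
    [-0.54,0.75,0,0,0,0.04],
    [-0.663,0.925,0,0,0,0.047]
  ]
}}

```text
t: 29.3
tool_pos: [0.5465, 0.1914, 0.3581]
orientation: [-0.026, -3.139, 0.001]
force: [0.1, -0.6, 0.9]
opening: 0.093
gripper_force: 0.0
```

Emit:
{"name": "arm_command", "arguments": {
  "increments": [
    [0,0,0.1,0,0,0],
    [0,0,0.25,0,0,0],
    [0,0,0.3,0,0,0],
    [0,0,0.3,0,0,0],
    [0,0,0.3,0,0,0]
  ]
}}

```text
t: 29.92
tool_pos: [0.5467, 0.1895, 0.3014]
orientation: [0.026, 3.14, 0.001]
force: [0.3, 0.5, -0.1]
opening: 0.0931
gripper_force: 0.0
```

```bash
python3 -c "
from h import *
rel(.5449,.1945,np.radians(-.94),.191)"
```

```text
t 29.93 pos [0.5467 0.1895 0.3014] shift [0.01   0.0245 0.5519] turn [ 0.0001  0.0004 -0.0001]
```

Emit:
{"name": "arm_command", "arguments": {
  "increments": [
    [0.008,0.0245,0.1,0,0,0],
    [0.008,0.0245,0.25,0,0,0],
    [0.008,0.0245,0.4,0,0,0],
    [0.008,0.0245,0.45,0,0,0],
    [0.008,0.0245,0.45,0,0,0]
  ]
}}

```text
t: 30.55
tool_pos: [0.5445, 0.1948, 0.2096]
orientation: [-0.025, -3.14, 0.001]
force: [0.3, -0.1, 0.5]
opening: 0.0935
gripper_force: 0.0
```

```bash
python3 -c "
from h import *
rel(.5449,.1945,np.radians(-.94),.191)"
```

```text
t 30.55 pos [0.5445 0.1948 0.2096] shift [-0.0023 -0.0014  0.093 ] turn [-0.0001 -0.0005  0.0001]
```

Emit:
{"name": "arm_command", "arguments": {
  "increments": [
    [0,0,0.04,0,0,0],
    [0,0,0.07,0,0,0],
    [0,0,0.09,0,0,0],
    [0,0,0.093,0,0,0],
    [0,0,0.093,0,0,0]
  ]
}}

```text
t: 31.18
tool_pos: [0.5449, 0.1948, 0.1918]
orientation: [0.025, 3.141, 0.0]
force: [-0.6, -0.2, -0.4]
opening: 0.0929
gripper_force: 0.0
```

Emit:
{"name": "arm_command", "arguments": {
  "increments": [
    [0,0,0,0,0,0],
    [0,0,0,0,0,0],
    [0,0,0,0,0,0],
    [0,0,0,0,0,0],
    [0,0,0,0,0,0]
  ],
  "fingers": 1,
  "force": 40
}}

```text
t: 31.8
tool_pos: [0.5449, 0.1947, 0.1918]
orientation: [0.025, 3.141, -0.0]
force: [0.2, -1.7, 1.3]
opening: 0.0617
gripper_force: 40.0
```

Emit:
{"name": "arm_command", "arguments": {
  "increments": [
    [0,0,0,0,0,0],
    [0,0,0,0,0,0],
    [0,0,0,0,0,0],
    [0,0,0,0,0,0],
    [0,0,0,0,0,0]
  ]
}}

```text
t: 32.42
tool_pos: [0.5449, 0.1946, 0.1918]
orientation: [0.026, 3.141, -0.0]
force: [-0.7, -2.3, 2.8]
opening: 0.0614
gripper_force: 40.0
```

Emit:
{"name": "arm_command", "arguments": {
  "increments": [
    [0,0,-0.03,0,0,0],
    [0,0,-0.13,0,0,0],
    [0,0,-0.3,0,0,0],
    [0,0,-0.5,0,0,0],
    [0,0,-0.6,0,0,0]
  ]
}}

```text
t: 33.05
tool_pos: [0.5455, 0.1951, 0.3157]
orientation: [0.025, 3.137, 0.002]
force: [0.0, -0.2, -3.5]
opening: 0.0617
gripper_force: 40.0
```

```bash
python3 -c "
from h import *
rel(.4975,-.1835,np.radians(-.3),.31)"
```

```text
t 33.05 pos [0.5455 0.1951 0.3157] shift [ 0.2099 -1.8967  0.0244] turn [ 0.0005  0.0015 -0.0034]
```

Emit:
{"name": "arm_command", "arguments": {
  "increments": [
    [0.02,-0.18,0,0,0,0],
    [0.04,-0.38,0,0,0,0],
    [0.065,-0.6,0,0,0,0],
    [0.09,-0.8,0,0,0,0],
    [0.105,-0.95,0,0,0,0]
  ]
}}

```text
t: 33.67
tool_pos: [0.5202, 0.0037, 0.3117]
orientation: [-0.026, -3.141, -0.0]
force: [0.5, 0.1, -3.6]
opening: 0.0618
gripper_force: 40.0
```

Emit:
{"name": "arm_command", "arguments": {
  "increments": [
    [0.02,-0.2,0,0,0,0],
    [0.04,-0.4,0,0,0,0],
    [0.065,-0.6,0,0,0,0],
    [0.09,-0.8,0,0,0,-0.003],
    [0.105,-0.947,0,0,0,-0.0035]
  ]
}}

```text
t: 34.3
tool_pos: [0.4961, -0.1853, 0.3117]
orientation: [-0.009, -3.141, -0.0]
force: [0.1, 0.6, -2.7]
opening: 0.0619
gripper_force: 40.0
```

Emit:
{"name": "arm_command", "arguments": {
  "increments": [
    [0,0,0,0,0,0],
    [0,0,0.15,0,0,0],
    [0,0,0.3,0,0,0],
    [0,0,0.36,0,0,0],
    [0,0,0.36,0,0,0]
  ]
}}

```text
t: 34.92
tool_pos: [0.4964, -0.1832, 0.2391]
orientation: [-0.007, -3.14, -0.002]
force: [-0.2, 0.3, -3.2]
opening: 0.0616
gripper_force: 40.0
```

Emit:
{"name": "arm_command", "arguments": {
  "increments": [
    [0,0,0,0,0,0],
    [0,0,0,0,0,0],
    [0,0,0,0,0,0],
    [0,0,0,0,0,0],
    [0,0,0,0,0,0]
  ]
}}

```text
t: 35.55
tool_pos: [0.4967, -0.184, 0.2399]
orientation: [0.008, 3.141, -0.0]
force: [0.3, -0.1, -2.5]
opening: 0.0621
gripper_force: 40.0
```

```bash
python3 -c "
from h import *
rel(.4975,-.1835,np.radians(-.3),.202)"
```

```text
t 35.55 pos [ 0.4967 -0.184   0.2399] shift [-0.004   0.0023  0.1893] turn [-0.  0. -0.]
```

Emit:
{"name": "arm_command", "arguments": {
  "increments": [
    [-0.004,0.002,0.08,0,0,0],
    [-0.004,0.002,0.14,0,0,0],
    [-0.004,0.002,0.18,0,0,0],
    [-0.004,0.002,0.188,0,0,0],
    [-0.004,0.002,0.191,0,0,0]
  ]
}}

```text
t: 36.17
tool_pos: [0.4974, -0.1834, 0.2016]
orientation: [-0.008, -3.141, -0.001]
force: [-5.8, 3.2, 7.7]
opening: 0.0618
gripper_force: 40.0
```

Emit:
{"name": "arm_command", "arguments": {
  "increments": [
    [0,0,0,0,0,0],
    [0,0,0,0,0,0],
    [0,0,0,0,0,0],
    [0,0,0,0,0,0],
    [0,0,0,0,0,0]
  ]
}}

```text
t: 36.8
tool_pos: [0.4975, -0.1835, 0.2016]
orientation: [-0.008, -3.142, -0.0]
force: [-3.9, 1.3, 2.4]
opening: 0.0617
gripper_force: 40.0
```

Emit:
{"name": "arm_command", "arguments": {
  "increments": [
    [0,0,0,0,0,0],
    [0,0,0,0,0,0],
    [0,0,0,0,0,0],
    [0,0,0,0,0,0],
    [0,0,0,0,0,0]
  ],
  "fingers": -0.7
}}

```text
t: 37.42
tool_pos: [0.4975, -0.1835, 0.2016]
orientation: [0.008, 3.142, -0.0]
force: [-0.1, -0.8, -0.8]
opening: 0.0793
gripper_force: 0.0
```

Emit:
{"name": "arm_command", "arguments": {
  "increments": [
    [0,0,-0.15,0,0,0],
    [0,0,-0.4,0,0,0],
    [0,0,-0.65,0,0,0],
    [0,0,-0.9,0,0,0],
    [0,0,-0.9,0,0,0]
  ]
}}

```text
t: 38.05
tool_pos: [0.4987, -0.1841, 0.3871]
orientation: [0.008, 3.133, -0.006]
force: [0.5, -0.3, 0.8]
opening: 0.0793
gripper_force: 0.0
```

Emit:
{"name": "arm_command", "arguments": {
  "increments": [
    [0.2,0.2,0,0,0,0],
    [0.4,0.4,0,0,0,0],
    [0.6,0.6,0,0,0,0],
    [0.6,0.8,0,0,0,0],
    [0.6,0.8,0,0,0,0]
  ]
}}

```text
t: 38.67
tool_pos: [0.3777, -0.0211, 0.3807]
orientation: [-0.003, -3.141, -0.001]
force: [-0.2, 0.2, -0.2]
opening: 0.079
gripper_force: 0.0
```

Run:
```python
from h import *
c=read_camera("top"); s=read_camera("side")
a=cv2.resize(c["image"][125:275,140:510],(800,324),interpolation=cv2.INTER_CUBIC)
b=cv2.resize(s["image"][100:400,190:510],(288,270))
e=np.zeros((270,800,3),np.uint8); e[:,:288]=b
f=cv2.resize(s["image"][200:400,220:440],(297,270)); e[:,300:597]=f
cv2.imwrite("pics/end.png",np.vstack([a,e])[:,:,::-1])
```

```text
(no output)
```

View pics/end.png

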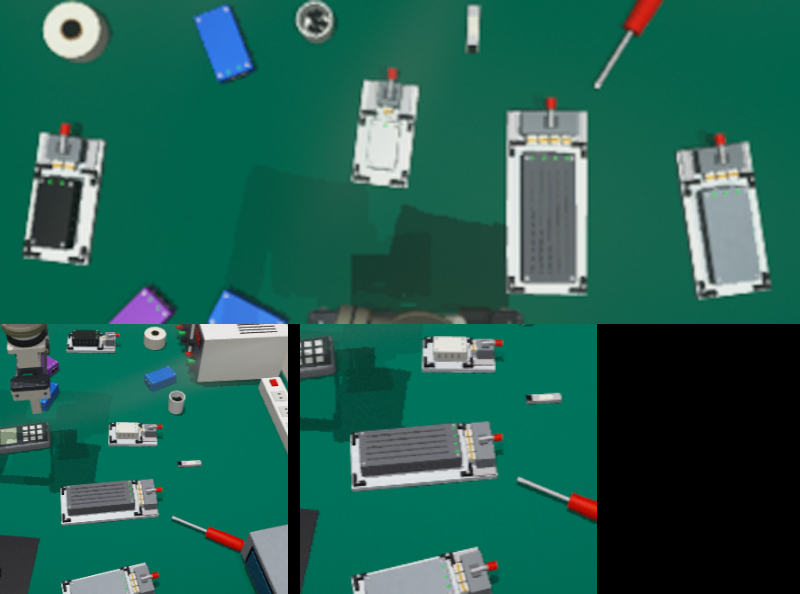

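All four devices lie flat between their stops with LEDs towards the plugs. The pot and transceiver have not moved, and the arm is clear.

```bash
python3 -c "
from plant import *
print(close_job())"
```

```text
the job is handed in; nothing more can be done
None
```

I laid all four devices in their own beds with the jacks facing the plugs, left the pot and transceiver where they were, and handed the job in after about 39 s of robot time; no verdict came back.

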